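# Seat the board tray in the locating corner

## Task

Set the black tray of boards square in its locating corner, where the soldering robot will look for it: hook a fingertip behind the tray's far lip and drag it along the mat towards you until it beds firmly against the orange front stop bar; then nudge it sideways, still lying on the front bar, until it beds firmly against the orange side stop bar as well, and let go of it there. At each bar feel for the contact and lean on it with about ten newtons for a moment, but do not ram or force it (never over twenty), do not lift or tip the tray, and leave the solder spool, the flux bottle and the meter alone.

Things in the scene. Friction and masses are not known exactly. Their poses are not given: they have to be found in the camera images.
- tray: Black open tray of green circuit boards on pink foam, 150 (x) x 200 (y) x 45 mm high, walls 3 mm; a 4 mm thick lip runs round the top and stands 6 mm out, so it measures 162 x 212 mm over the lip. About 0.4 to 0.8 kg, stands loose on the mat. Origin: centre of its underside; z up; +x points to its far lip, +y to its left side.
- corner: Fixed corner of two 30 mm aluminium fences, up to 42 mm high. Seen along its +x (away from the robot) the front fence lies along y at its near side (y 10 to 210, inner face at x = -30 mm), the side fence along x on its right (x 10 to 160, inner face at y = -30 mm). Origin: inner corner of the seated tray's lip if both stop bars stood at mid setting, on the mat. z up; the seated tray's axes are parallel to its own.
- front_stop (a point): Mid setting of the front stop bar: an orange-faced upright bar 170 mm long, 4 to 48 mm above the mat, on two studs on the front fence, its flat face looking along corner +x. This point is at corner (0, 110, 26) mm. The face itself is set by screws anywhere from 6 mm nearer to 6 mm farther along x, differently each time, and is not measured: feel for it. It is rigid.
- side_stop (a point): Mid setting of the side stop bar: the same, 120 mm long, its face looking along corner +y. This point is at corner (85, 0, 26) mm; the face itself stands anywhere within 6 mm of it along y, differently each time, and is not measured: feel for it. It is rigid.
- spool: Loose silvery spool of solder with blue flanges, 62 mm across, 50 mm high, upright. Origin: centre of its underside. Leave alone.
- flux: Loose white flux bottle with red cap, 38 mm across, 85 mm high, upright. Origin: centre of its underside. Leave alone.
- meter: Loose yellow multimeter lying flat, 165 (x) x 80 x 45 mm high. Origin: centre of its underside. Leave alone. The mat under everything is 3 mm thick, so its top is at z = 3 mm.

How it is judged:
By the outcome, as a careful person would: the job done as asked, in the order asked, and still so for the second after the job is handed in, with the robot touching nothing.
It also fails if it takes over 70 s, if anything falls off the work surface, if the arm or the gripper's body presses on something with over 40 N, if the wrist force passes 120 N, or if a joint passes its speed limit or range.

## Robot

A 7-joint arm with a two-finger parallel gripper is mounted at the origin on the work surface. World frame = base frame: x ahead of the robot, y to its left, z up, the work surface at z = 0. Lengths are in m, angles in degrees, forces in N, time in s.
With the tool pointing down it reaches from about 0.425 to 0.875 m from the base axis. Payload 4.7 kg.
Tool frame: the origin (TCP) lies at the very end of the fingers, on their centre line; the grasp point (between the pads) lies 19 mm behind it (env.grasp_offset is the distance from the TCP to the grasp point, in m); z points along the fingers, y is the line along which they close (so a half turn about z gives the same grasp; the last joint's range is limited). The gripper opens to 87 mm and grips with 3 to 60 N. Pads are 19 mm wide; open, the fingers measure 117 mm over their backs; the gripper's body (75 mm by 190 mm) begins 51 mm behind the grasp point.
Start: joints at [69.563, 18.392, -4.016, 83.108, 1.295, 78.541, -3.26], TCP at [0.236, -0.606, 0.194] pointing down, gripper open.
Joint ranges: [-163.93, 163.93], [-17.29, 119.83], [-79.2, 71.16], [3.27, 140.29], [-89.18, 269.18], [5.43, 117.66], [-154.24, 154.24]. Speed limits (degrees/s): [147.25, 147.25, 180, 180, 180, 180, 180].

## Interface

Orientations are given as [roll, pitch, yaw] about the fixed x, y, z axes, in that order (R = Rz(yaw) Ry(pitch) Rx(roll)).
In Python, from cell import env gives the robot as it stands. The module is installed in compiled form; this text tells all that it offers.
- The arm moves only by the tool drive_tool, never from a script. Its argument "moves" is one flat list of numbers, 5 for each row, row after row: the shift along the tool's x, y, z in units of 40 mm (1.0 is 40 mm), then the turn about the tool's z in units of 10 degrees (1.0 is 10 degrees), then the finger opening in mm, from 0 to 87. A call has 1 to 5 rows; each row is the pose to reach, as a shift and turn from the pose commanded when the call began, along the tool's axes at that moment; what a row does not reach only later rows make up. A row lasts 1/8 s, in which the tool goes at most 62.5 mm and 10.7 degrees, less where a joint would pass 70% of its speed; a pose out of reach is approached as far as the arm can. A call with a gripper value outside its range is refused whole. The fingers move at their own pace and stop on an object; "squeeze" is the grip in N (left out, the last holds). Time passes only in rows, so rows that repeat a pose let the fingers close. It gives the time, the measured TCP pose, the force, the opening and the grip force at its end, in the units of the state.
- env.get_obs(): the state, without advancing time (a new reading comes with each control period).
- env.read_camera(name): name is "scene" or "top"; returns (picture, depth): 420x560x3 uint8, red, green, blue; 420x560 float32, m along the optical axis (not along the pixel's ray), 0 where there is no reading.
- env.camera_model(name): a dict with "K" (3x3 intrinsics, pixels), "rvec" (rotation vector, rad) and "tvec" (3), from world to camera coordinates, as OpenCV has them. Camera axes: x right, y down, z forward; pixel columns grow to the right and rows downward; lengths in m; the calibration is good to about 2 mm. A picture is of the moment at which its call begins. camera_model takes no time and is no camera call.
- env.sign_off(): hands the job in; it is judged then, once.
The state is a dict: "time_s": time; "qpos": joint angles; "joint_velocities": joint speeds; "effort": joint torques, N m; "tool_pos": TCP position; "tool_rot": TCP orientation; "force": force on the tool from outside, world axes, zero at the start; "wrist_torque": the same for the moment, N m; "grip_width": finger opening in m; "grasp_force": force on a finger pad.
Only numpy, scipy, OpenCV 4.12 (cv2) and the standard library are available. Lean on these libraries where they do the work, as an engineer would, in place of code of your own. Each camera call takes 0.05 s, during which the arm holds its last target. There are 200 camera calls.

## Working session

There is one attempt and no reset: what is moved stays moved. The work goes in short steps, Python scripts to look and compute and a tool call to move; the robot and the scene stay as the last step left them, time stands still between calls to the robot, and variables do not carry over. Pictures are saved under pics/ and viewed, at most 10 in all, crops included, and the job is handed in when it is done.

Besides the shell and the picture viewer there is one more tool, called after "Call:" by a JSON object that holds its "name" and its "arguments". drive_tool: Moves the arm, as the interface text tells. Its arguments: {"type":"object","properties":{"moves":{"type":"array","items":{"type":"number"}},"squeeze":{"type":"number"}},"required":["moves"]}

```bash
mkdir -p pics; cat > h.py <<'E'
import numpy as np, cv2
from cell import env
def snap(n):
    p,d=env.read_camera(n); np.savez(f'{n}.npz',p=p,d=d); return p,d
def load(n):
    f=np.load(f'{n}.npz'); return f['p'],f['d']
def cloud(n,d):
    m=env.camera_model(n);K=np.array(m['K']);R,_=cv2.Rodrigues(np.array(m['rvec'],float));t=np.array(m['tvec'],float).ravel()
    v,u=np.mgrid[:d.shape[0],:d.shape[1]]
    c=np.stack([(u-K[0,2])/K[0,0]*d,(v-K[1,2])/K[1,1]*d,d],-1)
    return (c-t)@R
E
python3 - <<'E'
from h import *
for n in('top','scene'):
    p,d=snap(n); cv2.imwrite(f'pics/{n}0.png',cv2.resize(p[...,::-1],(784,588)))
o=env.get_obs(); print({k:np.round(o[k],3).tolist() for k in o})
E
```

```text
{'time_s': 0.1, 'qpos': [69.564, 18.434, -4.017, 83.169, 1.297, 78.542, -3.26], 'joint_velocities': [0.049, -0.169, -0.072, -0.138, -0.045, -0.058, 0.04], 'effort': [-0.0, -49.257, -0.405, -31.34, -0.064, 0.04, 0.0], 'tool_pos': [0.235, -0.605, 0.193], 'tool_rot': [-179.9, 0.007, 21.247], 'force': [-0.635, -0.663, -0.42], 'wrist_torque': [0.006, 0.045, 0.008], 'grasp_force': 0.0, 'grip_width': 0.087}
```

View pics/top0.png

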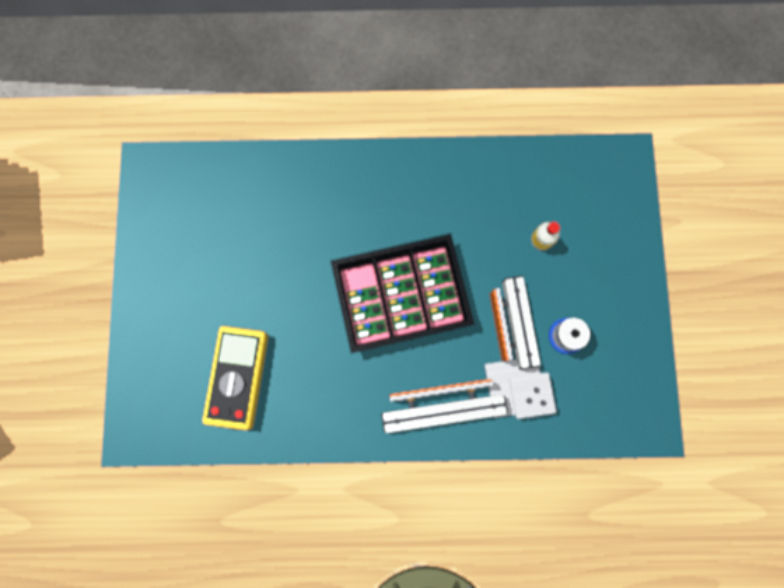

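View pics/scene0.png

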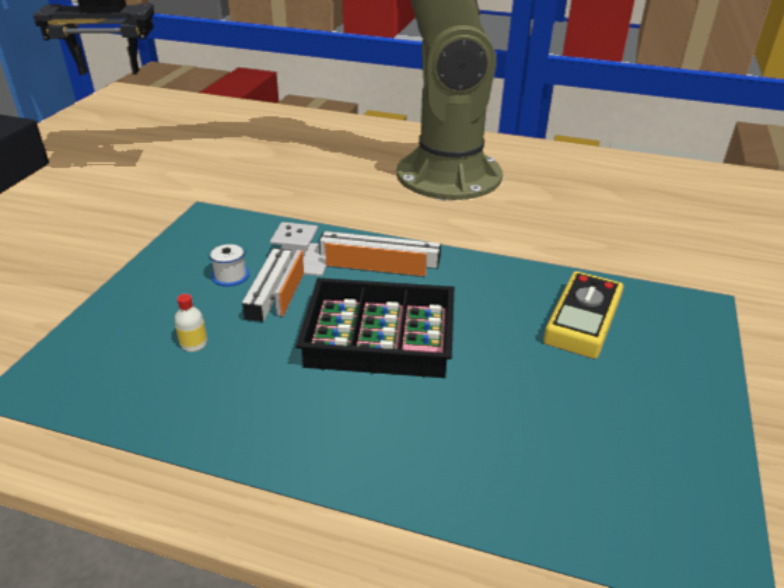

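The top view shows the tray centred near (402,293), turned a few degrees. The front bar runs from (390,397) to (490,382) and the side bar from (495,290) to (508,360). The meter is at (235,378), well to the left; the flux bottle (546,235) and spool (572,335) are on the right.

```bash
python3 - <<'E'
from h import *
p,d=load('top'); X=cloud('top',d); s=560/784
def box(x0,y0,x1,y1):
    m=np.zeros(d.shape,bool); m[int(y0*s):int(y1*s),int(x0*s):int(x1*s)]=1; return m&(d>0)
def rect(m,name):
    P=X[m]; r=cv2.minAreaRect((P[:,:2]*1000).astype(np.float32)); print(name,m.sum(),np.round(r[0],1),np.round(r[1],1),round(r[2],1),np.percentile(P[:,2],[5,50,95]).round(4)); print(cv2.boxPoints(r).round(1).tolist())
z=X[...,2]; hi=p.astype(int).max(-1)
rect(box(320,225,485,365)&(z>.038)&(z<.056)&(hi<70),'tray')
rect(box(380,390,484,435)&(z>.036),'front')
rect(box(490,275,545,362)&(z>.036),'side')
q=p.astype(int); org=(q[...,0]>q[...,2]+60)&(q[...,0]>q[...,1]+40)
rect(box(380,370,495,410)&org&(z>.01),'orange f'); rect(box(485,280,515,365)&org&(z>.01),'orange s')
rect(box(525,215,565,255)&(z>.02),'flux');rect(box(545,310,600,360)&(z>.03),'spool');rect(box(195,320,275,435)&(z>.03),'meter')
p2,d2=load('scene')
X2=cloud('scene',d2);z2=X2[...,2]
m=np.zeros(d2.shape,bool);m[int(270*s):int(385*s),int(290*s):int(465*s)]=1
X,d=X2,d2;rect(m&(z2>.040)&(z2<.056)&(p2.max(-1)<70)&(d2>0),'tray scene')
crop=np.hstack([p[155:315,225:415]]);cv2.imwrite('pics/c1.png',cv2.resize(crop[...,::-1],(760,640))[:600])
E
```

```text
tray 1156 [556.1  28. ] [159.5 209.8] 12.1 [0.0399 0.0471 0.0503]
[[456.1000061035156, 113.9000015258789], [500.0, -91.30000305175781], [656.0, -57.900001525878906], [612.0999755859375, 147.3000030517578]]
front 835 [367.  -15.8] [ 58.8 167.7] 7.5 [0.0362 0.0382 0.0516]
[[326.79998779296875, 63.5], [348.79998779296875, -102.80000305175781], [407.1000061035156, -95.0999984741211], [385.1000061035156, 71.19999694824219]]
side 814 [ 507.7 -159. ] [145.8  56.6] 7.9 [0.0362 0.0388 0.0519]
[[431.5, -141.0], [439.3999938964844, -197.10000610351562], [583.7999877929688, -177.0], [575.9000244140625, -120.9000015258789]]
orange f 138 [396.5 -31. ] [  4.1 165.1] 7.6 [0.0471 0.0501 0.0529]
[[383.5, 50.5], [405.3999938964844, -113.0999984741211], [409.5, -112.5999984741211], [387.6000061035156, 51.0]]
orange s 225 [ 498.4 -134.2] [118.3   7.7] 9.4 [0.0188 0.0428 0.0519]
[[439.3999938964844, -140.10000610351562], [440.6000061035156, -147.60000610351562], [557.4000244140625, -128.3000030517578], [556.0999755859375, -120.69999694824219]]
flux 281 [ 651.6 -219.6] [37.8 33.3] 49.2 [0.0267 0.0599 0.0886]
[[626.7000122070312, -223.10000610351562], [651.9000244140625, -244.8000030517578], [676.5999755859375, -216.1999969482422], [651.4000244140625, -194.39999389648438]]
spool 408 [ 482.3 -252.2] [54.8 49.4] 87.1 [0.0394 0.048  0.0536]
[[456.20001220703125, -278.29998779296875], [505.6000061035156, -280.79998779296875], [508.3999938964844, -226.10000610351562], [459.0, -223.5]]
meter 2410 [420.8 311.7] [ 80.8 164.7] 81.4 [0.0333 0.038  0.0438]
[[333.29998779296875, 284.0], [496.20001220703125, 259.5], [508.20001220703125, 339.5], [345.29998779296875, 364.0]]
tray scene 1424 [557.4  28.9] [168.4 211.7] 11.9 [0.0409 0.0463 0.0486]
[[453.1000061035156, 115.0999984741211], [496.8999938964844, -92.0999984741211], [661.5999755859375, -57.29999923706055], [617.9000244140625, 149.89999389648438]]
```

View pics/c1.png

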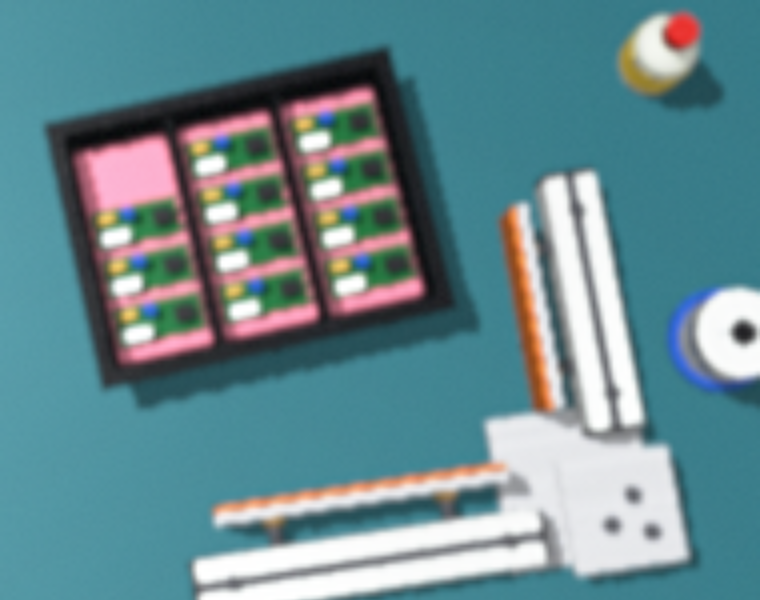

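The tray sits about 4.5° off the corner's yaw (7.7°). Taking u and w along the corner's axes, the front face is near u≈391 mm and the side face near w≈-195 mm. I'll go over the far side of the tray at clear height and turn to the corner's yaw on the way.

Call:
{"name": "drive_tool", "arguments": {"moves": [15.8,-10.75,0,1.35,60,15.8,-10.75,0,1.35,60,15.8,-10.75,0,1.35,60,15.8,-10.75,0,1.35,60,15.8,-10.75,0,1.35,60]}}

```text
time_s: 0.72
tool_pos: [0.4133, -0.3464, 0.1934]
tool_rot: [180.0, 0.0, 7.7]
force: [1.4, -0.1, 0.7]
grip_width: 0.0604
grasp_force: 0.0
```

```bash
cat >> h.py <<'E'
from scipy.spatial.transform import Rotation as Ro
YAW=7.7; c,s_=np.cos(np.radians(YAW)),np.sin(np.radians(YAW))
def go(u,w,z,yaw):
    o=env.get_obs(); p=np.array(o['tool_pos'])*1000; R=Ro.from_euler('xyz',o['tool_rot'],degrees=True).as_matrix()
    t=np.array([c*u-s_*w,s_*u+c*w,z]); f=np.array(o['force'])
    print('uw',np.round([c*p[0]+s_*p[1],-s_*p[0]+c*p[1],p[2]],1),'F uw',np.round([c*f[0]+s_*f[1],-s_*f[0]+c*f[1],f[2]],1),'yaw',round(o['tool_rot'][2],2),'w',o['grip_width'],'t',o['time_s'])
    print('units',np.round(R.T@(t-p)/40,3),'turn',round(-((yaw-o['tool_rot'][2]+180)%360-180)/10,3))
E
python3 -c "
from h import *
go(664,-65,190,7.7)"
```

```text
uw [ 363.2 -398.7  193.4] F uw [ 1.4 -0.2  0.7] yaw 7.74 w 0.06044469252641769 t 0.725
units [ 7.526 -8.337  0.083] turn 0.004
```

Call:
{"name": "drive_tool", "arguments": {"moves": [7.5,-8.3,0,0,60,7.5,-8.3,0,0,60,7.5,-8.3,0,0,60,7.5,-8.3,0,0,60,7.5,-8.3,0,0,60]}}

```text
time_s: 1.35
tool_pos: [0.5896, -0.0889, 0.1934]
tool_rot: [180.0, 0.0, 7.7]
force: [-0.2, 0.2, 0.6]
grip_width: 0.0599
grasp_force: 0.0
```

```bash
python3 -c "
from h import *
go(664,-65,190,7.7)"
```

```text
uw [ 572.4 -167.1  193.4] F uw [-0.2  0.2  0.6] yaw 7.72 w 0.05987922381454401 t 1.35
units [ 2.291 -2.551  0.083] turn 0.002
```

Call:
{"name": "drive_tool", "arguments": {"moves": [2.3,-2.55,0,0,60,2.3,-2.55,0,0,60,2.3,-2.55,0,0,60,2.3,-2.55,2.5,0,60,2.3,-2.55,2.5,0,60]}}

```text
time_s: 1.98
tool_pos: [0.6646, 0.0217, 0.0904]
tool_rot: [180.0, 0.2, 7.7]
force: [-0.3, 0.1, -0.1]
grip_width: 0.0604
grasp_force: 0.0
```

```bash
python3 -c "
from h import *
go(664,-65,28,7.7)
p,d=snap('scene');cv2.imwrite('pics/s1.png',cv2.resize(p[150:320,150:380,::-1],(800,591)))"
```

```text
uw [661.5 -67.5  90.4] F uw [-0.3  0.2 -0.1] yaw 7.71 w 0.06041315324956969 t 1.975
units [ 0.068 -0.065  1.559] turn 0.001
```

View pics/s1.png

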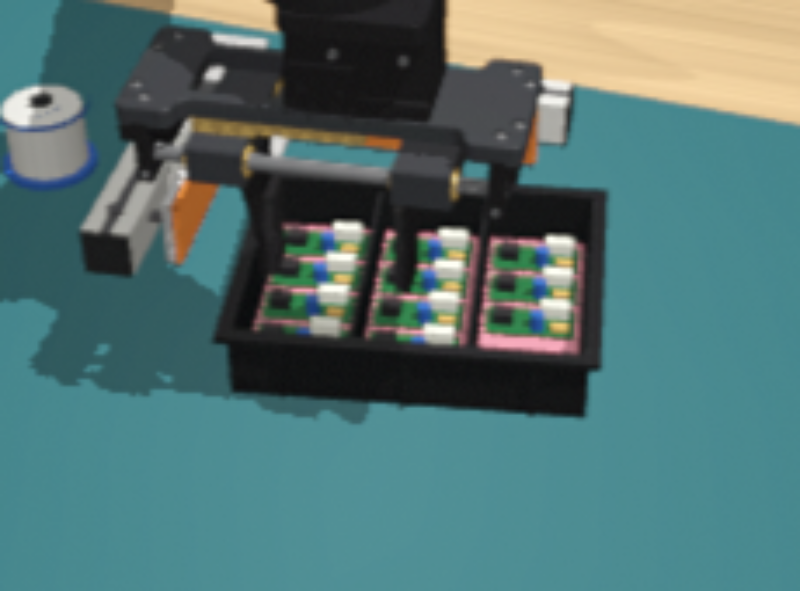

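The fingers are over the tray's far side in the picture. They still stand 9 cm up, so parallax from this camera shifts them toward the robot. I'll move 10 mm farther out, then descend.

Call:
{"name": "drive_tool", "arguments": {"moves": [0.25,-0.05,0,0,60,0.25,-0.05,0.4,0,60,0.25,-0.05,0.8,0,60,0.25,-0.05,1.2,0,60,0.25,-0.05,1.5,0,60]}}

```text
time_s: 2.65
tool_pos: [0.6754, 0.0262, 0.0322]
tool_rot: [180.0, 0.1, 7.7]
force: [-0.8, 0.6, 0.7]
grip_width: 0.0601
grasp_force: 0.0
```

```bash
python3 -c "
from h import *
go(650,-65,28,7.7)
p,d=snap('scene');cv2.imwrite('pics/s2.png',cv2.resize(p[150:320,150:380,::-1],(800,591)))"
```

```text
uw [672.8 -64.5  32.2] F uw [-0.7  0.7  0.7] yaw 7.74 w 0.06010623347822022 t 2.65
units [-0.571  0.011  0.107] turn 0.004
```

View pics/s2.png

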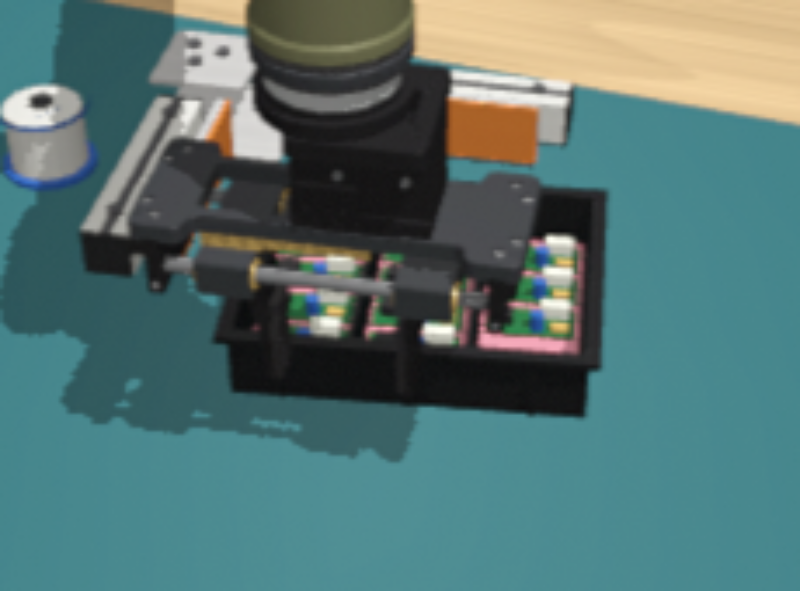

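Both fingertips, near (277,370) and (405,385), are down behind the far lip. Now I'll pull gently.

Call:
{"name": "drive_tool", "arguments": {"moves": [-0.3,0,0.1,0,60,-0.4,0,0.1,0,60,-0.5,0,0.1,0,60,-0.6,0,0.1,0,60,-0.7,0,0.1,0,60]}}

```text
time_s: 3.32
tool_pos: [0.6483, 0.0226, 0.03]
tool_rot: [180.0, -0.0, 7.7]
force: [0.1, -0.8, -0.2]
grip_width: 0.0601
grasp_force: 0.0
```

```bash
python3 -c "
from h import *
go(560,-65,28,7.7)"
```

```text
uw [645.4 -64.5  30. ] F uw [-0.  -0.8 -0.2] yaw 7.75 w 0.060081346638613475 t 3.325
units [-2.136  0.011  0.048] turn 0.005
```

Call:
{"name": "drive_tool", "arguments": {"moves": [-0.1,0,0,0,60,-0.2,0,0,0,60,-0.3,0,0,0,60,-0.4,0,0,0,60,-0.5,0,0,0,60]}}

```text
time_s: 3.95
tool_pos: [0.6282, 0.0199, 0.0296]
tool_rot: [180.0, 0.0, 7.7]
force: [0.9, 0.7, -0.2]
grip_width: 0.0602
grasp_force: 0.0
```

Call:
{"name": "drive_tool", "arguments": {"moves": [-0.1,0,0,0,60,-0.2,0,0,0,60,-0.3,0,0,0,60,-0.4,0,0,0,60,-0.5,0,0,0,60]}}

```text
time_s: 4.58
tool_pos: [0.6084, 0.0172, 0.0296]
tool_rot: [180.0, 0.0, 7.7]
force: [0.8, 0.3, -1.2]
grip_width: 0.06
grasp_force: 0.0
```

```bash
cat >> h.py <<'E'
def tray(n='top'):
    p,d=snap(n); X=cloud(n,d); q=p.astype(int)
    # pink/dark tray via colour: dark & height band, largest blob round tray
    m=(d>0)&(X[...,2]>.040)&(X[...,2]<.053)&(q.max(-1)<70)&(abs(X[...,0]-.5)<.2)&(X[...,1]>-.17)&(X[...,1]<.19)
    P=X[m][:,:2]*1000; U=np.c_[c*P[:,0]+s_*P[:,1],-s_*P[:,0]+c*P[:,1]].astype(np.float32)
    r=cv2.minAreaRect(U); print(n,np.round(r[0],1),np.round(r[1],1),round(r[2],1)); return p
E
python3 -c "
from h import *
go(560,-65,28,7.7); p=tray()
cv2.imwrite('pics/t2.png',cv2.resize(p[155:315,225:415,::-1],(712,600)))"
```

```text
uw [605.2 -64.5  29.6] F uw [ 0.8  0.2 -1.2] yaw 7.75 w 0.059962413958945825 t 4.575
units [-1.13   0.012  0.041] turn 0.005
top [557.  -88.6] [157.9 293.4] 4.2
```

View pics/t2.png

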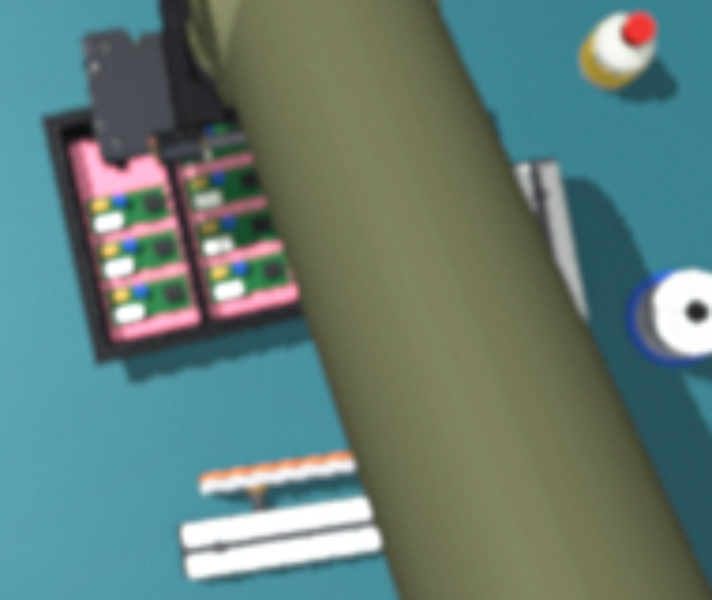

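The top view shows the tray unmoved, with its far-left corner still at (43,117), although the TCP reads u=605. I need to see the fingers from the far side.

```bash
python3 -c "
from h import *
p,d=snap('scene');cv2.imwrite('pics/s3.png',cv2.resize(p[150:320,150:380,::-1],(800,591)))
m=env.camera_model('scene')
o=env.get_obs();T=np.array(o['tool_pos']);R=Ro.from_euler('xyz',o['tool_rot'],degrees=True).as_matrix()
for y in(-.037,.037):
    q=cv2.projectPoints((T+R@[0,y,0])[None],np.array(m['rvec'],float),np.array(m['tvec'],float),np.array(m['K'],float),None)[0].ravel(); print((q-[150,150])*[800/230,591/170])
"
```

```text
[435.29406389 338.93269588]
[306.69116242 323.30662236]
```

View pics/s3.png

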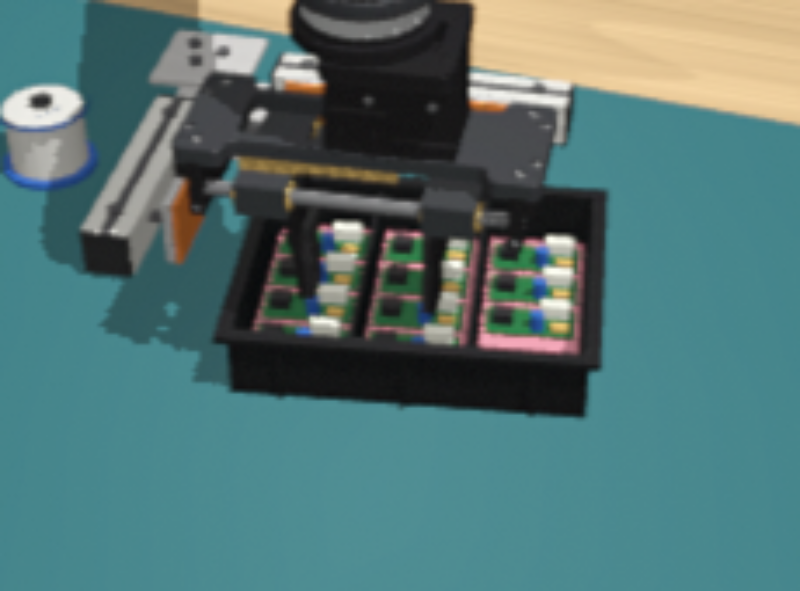

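Both fingertips, near (435,310) and (308,297), are inside the tray. They also appear about 27 px higher than the projected TCP, so the true tips may be higher than reported. I'll check with depth.

```bash
python3 -c "
from h import *
p,d=load('scene');X=cloud('scene',d)
def uwz(P): P=P*1000; return np.round([c*P[0]+s_*P[1],-s_*P[0]+c*P[1],P[2]],0)
for x in(435,308):
  for y in range(260,345,8):
    u,v=int(x*230/800+150),int(y*170/591+150); print(x,y,uwz(X[v,u]),p[v,u])
"
```

```text
435 260 [617. -26.  97.] [19 18 19]
435 268 [614. -27.  88.] [17 18 18]
435 276 [617. -26.  86.] [19 18 18]
435 284 [614. -26.  79.] [17 16 17]
435 292 [611. -27.  71.] [15 15 17]
435 300 [615. -26.  67.] [41 40 38]
435 308 [613. -27.  60.] [64 64 58]
435 316 [571. -34.  19.] [47 72 46]
435 324 [578. -33.  17.] [127 145 124]
435 332 [596. -29.  28.] [186 186 174]
435 340 [598. -29.  24.] [159 159 147]
308 260 [614. -97.  85.] [36 36 37]
308 268 [614. -98.  78.] [32 31 32]
308 276 [616. -97.  74.] [32 31 32]
308 284 [614. -98.  68.] [29 28 30]
308 292 [616. -98.  64.] [30 29 30]
308 300 [ 586. -107.   31.] [ 37  69 114]
308 308 [ 586. -107.   26.] [ 31  67 102]
308 316 [ 585. -107.   20.] [37 76 88]
308 324 [ 589. -107.   15.] [144 110 113]
308 332 [ 609. -101.   28.] [ 70 119 201]
308 340 [636. -94.  47.] [44 43 47]
```

Depth puts the true tips about 28 mm above the reported TCP z. They passed over the lip, which explains why there was no force. I'll go back out past the far lip and lower with that offset in mind, checking from near.

Call:
{"name": "drive_tool", "arguments": {"moves": [0,0,-0.3,0,60,0.8,0,-0.3,0,60,1.65,0,-0.3,0,60,1.65,0,-0.3,0,60,1.65,0,0.1,0,60]}}

```text
time_s: 5.3
tool_pos: [0.675, 0.0264, 0.0267]
tool_rot: [180.0, -0.1, 7.8]
force: [-0.7, 0.3, -0.5]
grip_width: 0.0602
grasp_force: 0.0
```

Call:
{"name": "drive_tool", "arguments": {"moves": [0,0,0.1,0,60,0,0,0.2,0,60,0,0,0.3,0,60,0,0,0.3,0,60]}}

```text
time_s: 5.8
tool_pos: [0.6738, 0.026, 0.0134]
tool_rot: [180.0, 0.0, 7.7]
force: [-0.6, 0.6, -0.2]
grip_width: 0.0601
grasp_force: 0.0
```

```bash
cat >> h.py <<'E'
def tips():
    p,d=snap('scene');X=cloud('scene',d);o=env.get_obs();T=np.array(o['tool_pos']);R=Ro.from_euler('xyz',o['tool_rot'],degrees=True).as_matrix()
    L=((X-T)@R)*1000; h=o['grip_width']*500
    for s in(-1,1):
        m=(d>0)&(abs(L[...,0])<14)&(abs(s*L[...,1]-h-7)<12)&(X[...,2]>.006)&(X[...,2]<.12)&(p.max(-1)<90)
        P=L[m]; print('tip',s,m.sum(),'local z max',np.sort(P[:,2])[-6:].round(0),'world z',np.sort(X[m][:,2])[:6].round(3),'x',np.percentile(P[:,0],[5,50,95]).round(1),'y',np.percentile(P[:,1],[5,50,95]).round(1))
    return p
E
python3 -c "
from h import *
go(664,-65,2,7.7);p=tips()"
```

```text
uw [671.2 -64.5  13.4] F uw [-0.5  0.6 -0.2] yaw 7.74 w 0.060080812171579984 t 5.8
units [-0.179  0.013  0.285] turn 0.004
tip -1 139 local z max [-29. -29. -29. -28. -28. -27.] world z [0.041 0.042 0.042 0.042 0.043 0.043] x [-0.4 10.4 12.9] y [-41.4 -35.7 -30. ]
tip 1 236 local z max [-29. -28. -28. -28. -27. -27.] world z [0.041 0.041 0.041 0.042 0.042 0.043] x [-4.7  9.7 12.5] y [30.8 35.3 41.6]
```

The bias is consistent: with 13 mm reported, the tips are at 41 mm. I'll lower 18 mm more, which puts the true tips at about 23 mm, and watch the vertical force.

Call:
{"name": "drive_tool", "arguments": {"moves": [0,0,0.15,0,60,0,0,0.3,0,60,0,0,0.45,0,60,0,0,0.45,0,60]}}

```text
time_s: 6.35
tool_pos: [0.6734, 0.026, -0.0053]
tool_rot: [-180.0, 0.1, 7.7]
force: [-0.1, 0.3, -0.4]
grip_width: 0.0598
grasp_force: 0.0
```

```bash
python3 -c "
from h import *
go(655,-65,-5,7.7);p=tips()"
```

```text
uw [670.8 -64.4  -5.3] F uw [-0.   0.3 -0.4] yaw 7.75 w 0.059760726467843577 t 6.35
units [-0.395  0.014 -0.008] turn 0.005
tip -1 132 local z max [-30. -29. -29. -28. -28. -26.] world z [0.021 0.023 0.024 0.025 0.025 0.025] x [ 2.6 10.4 13. ] y [-41.3 -35.6 -29.8]
tip 1 260 local z max [-29. -29. -28. -28. -28. -27.] world z [0.022 0.023 0.023 0.023 0.024 0.024] x [-10.2   9.   12.2] y [30.8 35.5 43.2]
```

Tips at about 23 mm, beside the lip. Pulling slowly.

Call:
{"name": "drive_tool", "arguments": {"moves": [-0.1,0,0,0,60,-0.2,0,0,0,60,-0.3,0,0,0,60,-0.4,0,0,0,60,-0.5,0,0,0,60]}}

```text
time_s: 7.02
tool_pos: [0.6545, 0.0233, -0.0042]
tool_rot: [180.0, -0.1, 7.8]
force: [2.8, -0.8, -1.5]
grip_width: 0.0598
grasp_force: 1.4
```

Call:
{"name": "drive_tool", "arguments": {"moves": [-0.05,0,0,0,60,-0.1,0,0,0,60,-0.15,0,0,0,60,-0.2,0,0,0,60,-0.25,0,0,0,60]}}

```text
time_s: 7.65
tool_pos: [0.6446, 0.0219, -0.0042]
tool_rot: [180.0, -0.0, 7.7]
force: [3.8, -1.3, -1.0]
grip_width: 0.0598
grasp_force: 1.8
```

Call:
{"name": "drive_tool", "arguments": {"moves": [-0.1,0,0,0,60,-0.2,0,0,0,60,-0.3,0,0,0,60,-0.4,0,0,0,60,-0.5,0,0,0,60]}}

```text
time_s: 8.28
tool_pos: [0.6244, 0.02, -0.0042]
tool_rot: [-180.0, -0.0, 7.7]
force: [5.0, 0.6, 0.2]
grip_width: 0.0602
grasp_force: 2.3
```

```bash
python3 -c "
from h import *
go(560,-65,-5,7.7); p=tray()
cv2.imwrite('pics/t3.png',cv2.resize(p[155:315,225:415,::-1],(712,600)))"
```

```text
uw [621.5 -63.8  -4.2] F uw [ 5.  -0.   0.2] yaw 7.75 w 0.06019929644682233 t 8.275
units [-1.536  0.028  0.019] turn 0.005
top [531.2 -86.3] [303.1 164.8] 89.9
```

View pics/t3.png

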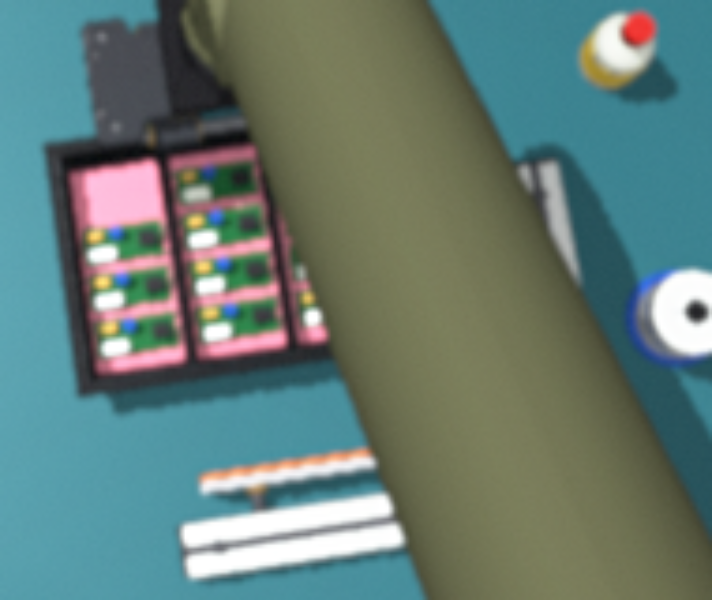

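The tray is dragging with about 5 N of friction and has turned nearly square to the bars. Its near-left corner is at (85,390), and the bar begins at (205,478). I'll go on, then slow down for contact.

Call:
{"name": "drive_tool", "arguments": {"moves": [-0.15,0,0,0,60,-0.3,0,0,0,60,-0.45,0,0,0,60,-0.6,0,0,0,60,-0.75,0,0,0,60]}}

```text
time_s: 8.95
tool_pos: [0.5945, 0.0153, -0.0042]
tool_rot: [180.0, -0.0, 7.7]
force: [4.9, 1.5, 0.4]
grip_width: 0.0598
grasp_force: 2.5
```

Call:
{"name": "drive_tool", "arguments": {"moves": [-0.06,0,0,0,60,-0.12,0,0,0,60,-0.18,0,0,0,60,-0.24,0,0,0,60,-0.3,0,0,0,60]}}

```text
time_s: 9.57
tool_pos: [0.5831, 0.0137, -0.0042]
tool_rot: [180.0, -0.0, 7.7]
force: [4.8, 0.8, 1.0]
grip_width: 0.0599
grasp_force: 2.5
```

Call:
{"name": "drive_tool", "arguments": {"moves": [-0.03,0,0,0,60,-0.06,0,0,0,60,-0.09,0,0,0,60,-0.12,0,0,0,60,-0.15,0,0,0,60]}}

```text
time_s: 10.2
tool_pos: [0.5772, 0.0129, -0.0043]
tool_rot: [180.0, -0.0, 7.7]
force: [5.5, 1.2, 1.5]
grip_width: 0.0601
grasp_force: 2.6
```

```bash
python3 -c "
from h import *
go(560,-65,-5,7.7)"
```

```text
uw [573.7 -64.5  -4.3] F uw [5.7 0.4 1.5] yaw 7.74 w 0.060135761510413076 t 10.2
units [-0.343  0.011  0.018] turn 0.004
```

Call:
{"name": "drive_tool", "arguments": {"moves": [-0.03,0,0,0,60,-0.06,0,0,0,60,-0.09,0,0,0,60,-0.12,0,0,0,60]}}

```text
time_s: 10.7
tool_pos: [0.5724, 0.0123, -0.0043]
tool_rot: [180.0, -0.0, 7.7]
force: [5.3, 0.4, 0.7]
grip_width: 0.06
grasp_force: 2.5
```

Call:
{"name": "drive_tool", "arguments": {"moves": [-0.02,0,0,0,60,-0.04,0,0,0,60,-0.06,0,0,0,60]}}

```text
time_s: 11.08
tool_pos: [0.57, 0.012, -0.0043]
tool_rot: [180.0, -0.0, 7.7]
force: [4.6, 0.7, 0.3]
grip_width: 0.06
grasp_force: 2.5
```

Call:
{"name": "drive_tool", "arguments": {"moves": [-0.02,0,0,0,60,-0.04,0,0,0,60]}}

```text
time_s: 11.32
tool_pos: [0.5684, 0.0118, -0.0043]
tool_rot: [180.0, -0.0, 7.7]
force: [5.0, 1.3, 0.6]
grip_width: 0.0603
grasp_force: 2.5
```

Call:
{"name": "drive_tool", "arguments": {"moves": [-0.02,0,0,0,60,-0.02,0,0,0,60]}}

```text
time_s: 11.58
tool_pos: [0.5675, 0.0116, -0.0043]
tool_rot: [180.0, -0.0, 7.7]
force: [4.6, -0.0, 0.4]
grip_width: 0.0603
grasp_force: 2.4
```

Call:
{"name": "drive_tool", "arguments": {"moves": [-0.02,0,0,0,60,-0.02,0,0,0,60]}}

```text
time_s: 11.82
tool_pos: [0.5672, 0.0116, -0.0043]
tool_rot: [180.0, -0.1, 7.7]
force: [5.4, 1.3, -0.1]
grip_width: 0.0601
grasp_force: 2.9
```

Call:
{"name": "drive_tool", "arguments": {"moves": [-0.02,0,0,0,60,-0.02,0,0,0,60]}}

```text
time_s: 12.08
tool_pos: [0.5671, 0.0117, -0.0042]
tool_rot: [-180.0, -0.2, 7.8]
force: [7.5, 1.7, -1.4]
grip_width: 0.06
grasp_force: 3.8
```

Contact with the front bar at x≈0.567, where the force rises and motion stops. Leaning on in small steps.

Call:
{"name": "drive_tool", "arguments": {"moves": [-0.02,0,0,0,60,-0.02,0,0,0,60]}}

```text
time_s: 12.32
tool_pos: [0.5671, 0.0118, -0.0041]
tool_rot: [-180.0, -0.2, 7.8]
force: [9.9, 1.8, -3.1]
grip_width: 0.06
grasp_force: 4.8
```

Call:
{"name": "drive_tool", "arguments": {"moves": [-0.02,0,0,0,60,-0.02,0,0,0,60]}}

```text
time_s: 12.58
tool_pos: [0.5672, 0.0118, -0.0038]
tool_rot: [-180.0, -0.3, 7.8]
force: [11.0, 2.3, -4.3]
grip_width: 0.06
grasp_force: 5.5
```

Call:
{"name": "drive_tool", "arguments": {"moves": [-0.01,0,0,0,60,-0.01,0,0,0,60]}}

```text
time_s: 12.82
tool_pos: [0.5672, 0.0118, -0.0037]
tool_rot: [-180.0, -0.4, 7.8]
force: [11.5, 2.4, -2.8]
grip_width: 0.0599
grasp_force: 5.8
```

Call:
{"name": "drive_tool", "arguments": {"moves": [-0.02,0,0,0,60,-0.02,0,0,0,60]}}

```text
time_s: 13.08
tool_pos: [0.5672, 0.0118, -0.0033]
tool_rot: [-180.0, -0.5, 7.8]
force: [12.3, 1.4, -4.1]
grip_width: 0.0598
grasp_force: 6.4
```

Call:
{"name": "drive_tool", "arguments": {"moves": [-0.01,0,0,0,60,-0.01,0,0,0,60,-0.01,0,0,0,60]}}

```text
time_s: 13.45
tool_pos: [0.5673, 0.0118, -0.0031]
tool_rot: [-180.0, -0.5, 7.8]
force: [13.1, 1.5, -2.8]
grip_width: 0.0602
grasp_force: 6.7
```

```bash
python3 -c "
from h import *
go(560,-65,-5,7.7);o=env.get_obs();print(o['wrist_torque']);p=tray()
cv2.imwrite('pics/t4.png',cv2.resize(p[155:315,225:415,::-1],(712,600)))"
```

```text
uw [563.7 -64.3  -3.1] F uw [13.2 -0.3 -2.8] yaw 7.77 w 0.06024616645527048 t 13.45
units [-0.094  0.017  0.045] turn 0.007
[ 0.3934611  -2.87636246 -0.07596552]
top [470.1  -4.6] [156.9 139.3] 0.2
```

View pics/t4.png

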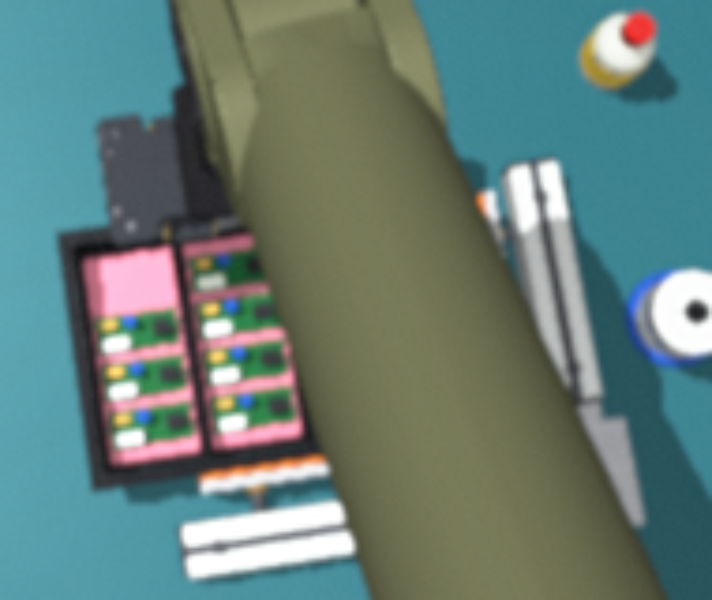

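The tray lies flush on the front bar; its near lip meets the orange strip along (205–330,480). Wrist force is 13 N, and the strip is still free on the side-bar side. I'll release, rise, and go round to the left side with the fingers turned along the fence.

Call:
{"name": "drive_tool", "arguments": {"moves": [0.1,0,0,0,60,0.3,0,0,0,60,0.45,0,0,0,60,0.45,0,-1.2,0,60,0.45,0,-2.2,0,60]}}

```text
time_s: 14.12
tool_pos: [0.5795, 0.0135, 0.0841]
tool_rot: [-180.0, 0.2, 7.8]
force: [0.6, 0.1, 1.0]
grip_width: 0.0599
grasp_force: 0.0
```

```bash
python3 -c "
from h import *
go(472,105,80,-82.3);print(env.get_obs()['qpos'])"
```

```text
uw [576.1 -64.3  84.1] F uw [0.6 0.1 1. ] yaw 7.76 w 0.05993001877831245 t 14.125
units [-2.596 -4.235  0.111] turn 9.006
[ 22.77587522  17.22350775 -31.24856925 100.00475149   9.6793037
  65.63117943 -93.60820389]
```

Call:
{"name": "drive_tool", "arguments": {"moves": [-1.0,-1.4,0,1,60,-2.0,-2.8,0,2,60,-2.6,-4.25,0,3,60,-2.6,-4.25,0,4,60,-2.6,-4.25,0,5,60]}}

```text
time_s: 14.75
tool_pos: [0.4521, 0.1662, 0.0798]
tool_rot: [179.4, 0.1, -34.5]
force: [-0.0, -0.9, -0.5]
grip_width: 0.0601
grasp_force: 0.0
```

Call:
{"name": "drive_tool", "arguments": {"moves": [0,0,0,1,60,0,0,0,2,60,0,0,0,3,60,0,0,0,4,60,0,0,0,4,60]}}

```text
time_s: 15.38
tool_pos: [0.4485, 0.1593, 0.0604]
tool_rot: [176.2, 1.7, -47.9]
force: [-0.2, 0.2, -0.4]
grip_width: 0.0596
grasp_force: 0.0
```

```bash
python3 -c "
from h import *
go(472,95,-5,-82.3);print(env.get_obs()['qpos'])"
```

```text
uw [465.8  97.7  60.4] F uw [-0.1  0.2 -0.4] yaw -47.87 w 0.05959112166022567 t 15.375
units [ 0.192 -0.198  1.622] turn 3.443
[ -66.90472684    9.10194523   48.13328392  114.01789226   -7.55201348
   64.30661834 -153.15291659]
```

Turning that way drove joint 7 to its limit (-153°). I'll turn the other way instead; a half turn gives the same finger line.

Call:
{"name": "drive_tool", "arguments": {"moves": [0,0,0,-1,60,0,0,0,-2,60,0,0,0,-3,60,0,0,0,-4,60,0,0,0,-5,60]}}

```text
time_s: 16.0
tool_pos: [0.4488, 0.1595, 0.0605]
tool_rot: [178.8, 4.0, 2.6]
force: [-0.5, -0.4, -0.5]
grip_width: 0.0598
grasp_force: 0.0
```

```bash
python3 -c "
from h import *
go(472,105,60,97.7);o=env.get_obs();print(o['qpos'],o['tool_rot'])"
```

```text
uw [466.1  97.9  60.5] F uw [-0.5 -0.4 -0.5] yaw 2.62 w 0.05982956137393446 t 16.0
units [ 0.131 -0.19  -0.001] turn -9.508
[ -61.69297828    8.44589872   42.26822603  113.8550652    -6.36757718
   64.21536179 -103.88178653] [178.8440251    4.01877938   2.61655999]
```

The limit left a 4° tilt of the tool, toward the robot, so across the pushing direction. That is harmless for the push. I'll finish the turn.

Call:
{"name": "drive_tool", "arguments": {"moves": [0,0,0,-1,60,0,0,0,-2,60,0,0,0,-3,60,0,0,0,-4,60,0,0,0,-5,60]}}

```text
time_s: 16.62
tool_pos: [0.4488, 0.1594, 0.0604]
tool_rot: [-177.7, 3.5, 52.7]
force: [0.7, 0.7, -0.0]
grip_width: 0.0599
grasp_force: 0.0
```

Call:
{"name": "drive_tool", "arguments": {"moves": [0,0,0,-1,60,0,0,0,-2,60,0,0,0,-3,60,0,0,0,-4,60,0,0,0,-4.5,60]}}

```text
time_s: 17.25
tool_pos: [0.4488, 0.1593, 0.0604]
tool_rot: [-175.9, 0.8, 97.5]
force: [-0.4, -0.2, -0.7]
grip_width: 0.0603
grasp_force: 0.0
```

```bash
python3 -c "
from h import *
go(472,105,60,97.7);o=env.get_obs();print(o['qpos'],o['tool_rot'])
R=Ro.from_euler('xyz',o['tool_rot'],degrees=True).as_matrix();C=Ro.from_euler('z',YAW,degrees=True).as_matrix();print((C.T@R).round(3));tips()"
```

```text
uw [466.1  97.8  60.4] F uw [-0.4 -0.2 -0.7] yaw 97.55 w 0.06029849216116685 t 17.25
units [ 0.181  0.147 -0.002] turn -0.015
[-53.91671198   7.7869603   33.72010842 113.63999393  -4.92663929
  64.15255648 -10.45028482] [-175.89066729    0.8079562    97.54748044]
[[ 0.003  0.997 -0.072]
 [ 1.    -0.004 -0.014]
 [-0.014 -0.072 -0.997]]Traceback (most recent call last):
  File "<string>", line 4, in <module>
    R=Ro.from_euler('xyz',o['tool_rot'],degrees=True).as_matrix();C=Ro.from_euler('z',YAW,degrees=True).as_matrix();print((C.T@R).round(3));tips()
                                                                                                                                            ~~~~^^
  File "h.py", line 30, in tips
    P=L[m]; print('tip',s,m.sum(),'local z max',np.sort(P[:,2])[-6:].round(0),'world z',np.sort(X[m][:,2])[:6].round(3),'x',np.percentile(P[:,0],[5,50,95]).round(1),'y',np.percentile(P[:,1],[5,50,95]).round(1))
                                                                                                                            ~~~~~~~~~~~~~^^^^^^^^^^^^^^^^^^
    return _quantile_unchecked(
        a, q, axis, out, overwrite_input, method, keepdims, weights)
    return _ureduce(a,
                    func=_quantile_ureduce_func,
    ...<5 lines>...
                    overwrite_input=overwrite_input,
                    method=method)
    r = func(a, **kwargs)
    result = _quantile(arr,
                       quantiles=q,
    ...<2 lines>...
                       out=out,
                       weights=wgt)
    slices_having_nans = np.isnan(arr[-1, ...])
                                  ~~~^^^^^^^^^
IndexError: index -1 is out of bounds for axis 0 with size 0
```

Call:
{"name": "drive_tool", "arguments": {"moves": [0.2,0.1,0,0,60,0.2,0.1,0,0,60,0.2,0.15,0.6,0,60,0.2,0.2,1.2,0,60,0.2,0.2,1.57,0,60]}}

```text
time_s: 17.92
tool_pos: [0.4519, 0.167, -0.0036]
tool_rot: [-175.9, 0.8, 97.3]
force: [0.9, -0.6, 0.0]
grip_width: 0.0601
grasp_force: 0.0
```

```bash
python3 -c "
from h import *
go(470,80,-4,97.7);p,d=snap('scene');cv2.imwrite('pics/s5.png',cv2.resize(p[150:320,150:380,::-1],(800,591)))"
```

```text
uw [470.2 104.9  -3.6] F uw [ 0.8 -0.7  0. ] yaw 97.3 w 0.06007808532162055 t 17.925
units [-0.623  0.002  0.019] turn -0.04
```

View pics/s5.png

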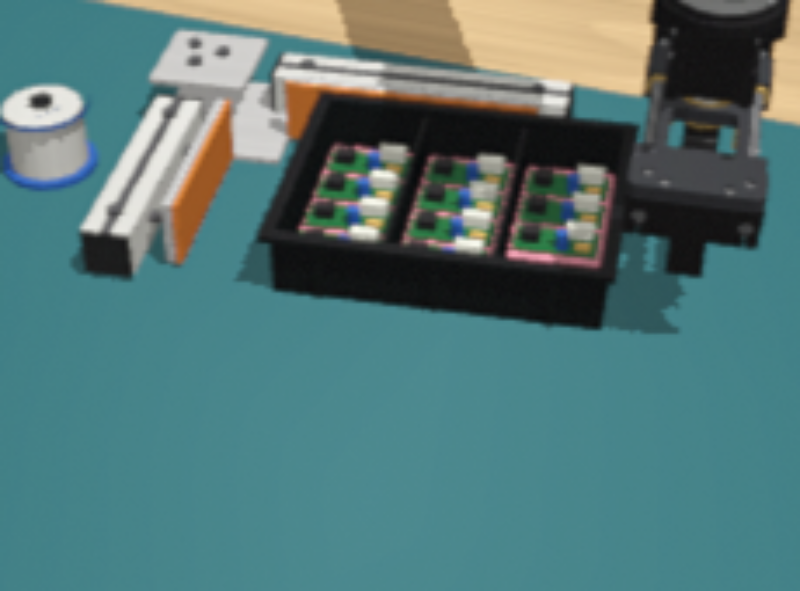

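The tray (near edge along (330,98)–(635,128)) lies on the front bar. The finger at (685,265) is down beside the left lip, and nothing else has been disturbed. Now some numbers from the top camera.

```bash
cat >> h.py <<'E'
def tr2(wmax=80):
    for n in('top','scene'):
        p,d=snap(n);X=cloud(n,d)*1000;U=c*X[...,0]+s_*X[...,1];W=-s_*X[...,0]+c*X[...,1]
        m=(d>0)&(X[...,2]>43)&(X[...,2]<52)&(p.max(-1)<75)&(U>380)&(U<575)&(W<wmax)&(W>-205)
        m=cv2.morphologyEx(m.astype(np.uint8),cv2.MORPH_OPEN,np.ones((2,2)))>0
        r=cv2.minAreaRect(np.c_[U[m],W[m]].astype(np.float32)); print(n,m.sum(),'ctr',np.round(r[0],1),np.round(r[1],1),round(r[2],1),'U',np.percentile(U[m],[1,99]).round(1),'W',np.percentile(W[m],[1,99]).round(1))
E
python3 -c "
from h import *
tr2()"
```

```text
top 1023 ctr [468.1 -44. ] [219.9 159.1] 89.9 U [389.2 547.2] W [-152.9   65.1]
scene 943 ctr [826.8 -32.6] [981.3 227.5] 1.9 U [394.6 570.7] W [-141.1   69.6]
```

The tray is square to the corner (0.1°) and its left lip is near w≈60. Approaching and pushing sideways, with a slight bias toward the front bar.

Call:
{"name": "drive_tool", "arguments": {"moves": [-0.15,0,0,-0.03,60,-0.3,0,0,-0.03,60,-0.45,0,0,-0.03,60,-0.6,0,0,-0.03,60,-0.7,0,0,-0.03,60]}}

```text
time_s: 18.7
tool_pos: [0.4562, 0.1397, -0.0019]
tool_rot: [-176.0, 0.7, 97.6]
force: [-0.3, 5.4, -0.9]
grip_width: 0.0599
grasp_force: 2.5
```

Call:
{"name": "drive_tool", "arguments": {"moves": [-0.06,0,0,0,60,-0.12,0,0,0,60,-0.18,0,0,0,60,-0.24,0,0,0,60,-0.3,0,0,0,60]}}

```text
time_s: 19.32
tool_pos: [0.4577, 0.1275, -0.0019]
tool_rot: [-176.0, 0.8, 97.6]
force: [-0.6, 4.1, 0.3]
grip_width: 0.0602
grasp_force: 2.3
```

Call:
{"name": "drive_tool", "arguments": {"moves": [-0.08,0,0,0,60,-0.16,-0.01,0,0,60,-0.24,-0.01,0,0,60,-0.32,-0.02,0,0,60,-0.4,-0.02,0,0,60]}}

```text
time_s: 19.95
tool_pos: [0.4597, 0.1116, -0.0016]
tool_rot: [-176.1, 0.7, 97.6]
force: [2.9, 4.5, -2.4]
grip_width: 0.06
grasp_force: 2.4
```

```bash
python3 -c "
from h import *
go(470,22,-4,97.7);tr2(63)"
```

```text
uw [470.6  49.   -1.6] F uw [ 3.5  4.1 -2.4] yaw 97.63 w 0.06003495173527726 t 19.95
units [-0.675 -0.008  0.07 ] turn -0.007
top 721 ctr [468.5 -85.6] [158.4 195.8] 0.3 U [390.  547.2] W [-182.7    7.3]
scene 854 ctr [854.6 -40.7] [929.1 232.1] 2.6 U [395.8 555.3] W [-169.1   55.8]
```

Call:
{"name": "drive_tool", "arguments": {"moves": [-0.06,0,0,0,60,-0.12,0,0,0,60,-0.18,0,0,0,60,-0.24,0,0,0,60,-0.3,0,0,0,60]}}

```text
time_s: 20.68
tool_pos: [0.4611, 0.1001, -0.0014]
tool_rot: [-176.1, 0.7, 97.6]
force: [1.5, 5.7, -2.8]
grip_width: 0.0602
grasp_force: 2.5
```

Call:
{"name": "drive_tool", "arguments": {"moves": [-0.03,0,0,0,60,-0.06,0,0,0,60,-0.09,0,0,0,60]}}

```text
time_s: 21.05
tool_pos: [0.4615, 0.0966, -0.0014]
tool_rot: [-176.1, 0.7, 97.6]
force: [2.0, 5.2, -1.6]
grip_width: 0.0601
grasp_force: 2.5
```

Call:
{"name": "drive_tool", "arguments": {"moves": [-0.02,0,0,0,60,-0.04,0,0,0,60,-0.06,0,0,0,60]}}

```text
time_s: 21.42
tool_pos: [0.4618, 0.0941, -0.0014]
tool_rot: [-176.1, 0.7, 97.6]
force: [1.4, 4.9, -2.9]
grip_width: 0.0599
grasp_force: 2.4
```

```bash
python3 -c "
from h import *
go(470,22,-4,97.7)"
```

```text
uw [470.2  31.4  -1.4] F uw [ 2.   4.7 -2.9] yaw 97.64 w 0.05988520146319212 t 21.425
units [-0.234 -0.001  0.069] turn -0.006
```

Call:
{"name": "drive_tool", "arguments": {"moves": [-0.02,0,0,0,60,-0.04,0,0,0,60,-0.04,0,0,0,60]}}

```text
time_s: 21.8
tool_pos: [0.462, 0.0924, -0.0014]
tool_rot: [-176.1, 0.7, 97.6]
force: [1.5, 5.1, -2.3]
grip_width: 0.0599
grasp_force: 2.2
```

Call:
{"name": "drive_tool", "arguments": {"moves": [-0.02,0,0,0,60,-0.04,0,0,0,60,-0.04,0,0,0,60]}}

```text
time_s: 22.18
tool_pos: [0.4622, 0.0908, -0.0014]
tool_rot: [-176.1, 0.7, 97.6]
force: [2.4, 4.8, -3.3]
grip_width: 0.0598
grasp_force: 2.3
```

Call:
{"name": "drive_tool", "arguments": {"moves": [-0.02,0,0,0,60,-0.04,0,0,0,60,-0.04,0,0,0,60]}}

```text
time_s: 22.55
tool_pos: [0.4624, 0.0892, -0.0013]
tool_rot: [-176.1, 0.7, 97.6]
force: [2.5, 5.1, -2.9]
grip_width: 0.0602
grasp_force: 2.3
```

Call:
{"name": "drive_tool", "arguments": {"moves": [-0.02,0,0,0,60,-0.04,0,0,0,60,-0.04,0,0,0,60]}}

```text
time_s: 22.92
tool_pos: [0.4626, 0.0876, -0.0013]
tool_rot: [-176.1, 0.7, 97.6]
force: [1.7, 5.0, -3.3]
grip_width: 0.06
grasp_force: 2.2
```

Call:
{"name": "drive_tool", "arguments": {"moves": [-0.02,0,0,0,60,-0.04,0,0,0,60,-0.04,0,0,0,60]}}

```text
time_s: 23.3
tool_pos: [0.4627, 0.0869, -0.0013]
tool_rot: [-176.1, 0.7, 97.6]
force: [1.7, 6.2, -1.6]
grip_width: 0.0603
grasp_force: 3.1
```

Call:
{"name": "drive_tool", "arguments": {"moves": [-0.02,0,0,0,60,-0.04,0,0,0,60,-0.04,0,0,0,60]}}

```text
time_s: 23.68
tool_pos: [0.4627, 0.0869, -0.0013]
tool_rot: [-176.1, 0.6, 97.7]
force: [1.3, 9.7, -3.0]
grip_width: 0.0595
grasp_force: 4.7
```

Call:
{"name": "drive_tool", "arguments": {"moves": [-0.02,0,0,0,60,-0.04,0,0,0,60,-0.04,0,0,0,60]}}

```text
time_s: 24.05
tool_pos: [0.4627, 0.0868, -0.0012]
tool_rot: [-176.1, 0.5, 97.7]
force: [0.7, 12.0, -3.4]
grip_width: 0.0596
grasp_force: 6.2
```

```bash
python3 -c "
from h import *
go(470,22,-4,97.7);tr2(33)
p,d=load('top');X=cloud('top',d)*1000;U=c*X[...,0]+s_*X[...,1];W=-s_*X[...,0]+c*X[...,1];q=p.astype(int)
m=(q[...,0]>q[...,2]+60)&(q[...,0]>q[...,1]+40)&(W<-170)&(W>-230)&(U>400)&(U<560)&(X[...,2]>44);print(m.sum(),np.percentile(W[m],[2,50,98]) if m.any() else 0)
"
```

```text
uw [470.2  24.   -1.2] F uw [ 2.3 11.8 -3.4] yaw 97.71 w 0.05958752670651434 t 24.05
units [-0.05   0.001  0.069] turn 0.001
top 620 ctr [468.4 -98. ] [158.7 200.8] 0.1 U [390.  547.3] W [-197.6  -25.1]
scene 845 ctr [855.4 -55.5] [937.  230.6] 4.5 U [395.3 555.5] W [-193.2   30.2]
137 [-201.72020043 -198.5933867  -195.96158949]
```

Contact with the side bar: motion stopped at y=0.0869 while the force rose. Leaning a little more and holding.

Call:
{"name": "drive_tool", "arguments": {"moves": [-0.025,0,0,0,60,-0.025,0,0,0,60,-0.025,0,0,0,60,-0.025,0,0,0,60]}}

```text
time_s: 24.65
tool_pos: [0.4627, 0.0868, -0.0012]
tool_rot: [-176.1, 0.4, 97.7]
force: [0.6, 14.3, -3.5]
grip_width: 0.0599
grasp_force: 7.2
```

```bash
python3 -c "
from h import *
go(470,60,-4,97.7)"
```

```text
uw [470.2  24.   -1.2] F uw [ 2.5 14.1 -3.5] yaw 97.74 w 0.05994856112488453 t 24.65
units [0.9   0.001 0.063] turn 0.004
```

Call:
{"name": "drive_tool", "arguments": {"moves": [0.06,0,0,0,60,0.15,0,0,0,60,0.3,0,0,0,60,0.6,0,0,0,60,0.8,0,0,0,60]}}

```text
time_s: 25.28
tool_pos: [0.4585, 0.1139, -0.0018]
tool_rot: [-176.0, 0.8, 97.6]
force: [-0.4, 0.1, 0.1]
grip_width: 0.0601
grasp_force: 0.0
```

Call:
{"name": "drive_tool", "arguments": {"moves": [0.4,0,0,0,60,0.4,0.0,-1,0,60,0.4,0,-2,0,60,0.4,0,-3,0,60,0.4,0,-3,0,60]}}

```text
time_s: 25.9
tool_pos: [0.467, 0.1337, 0.1208]
tool_rot: [-176.4, 0.6, 97.7]
force: [-0.1, -0.0, 0.2]
grip_width: 0.0599
grasp_force: 0.0
```

```bash
python3 -c "
from h import *
go(470,60,-4,97.7);tr2(40)
p,d=load('top');X=cloud('top',d)*1000;U=c*X[...,0]+s_*X[...,1];W=-s_*X[...,0]+c*X[...,1];q=p.astype(int)
o=(q[...,0]>q[...,2]+60)&(q[...,0]>q[...,1]+40)&(X[...,2]>44)&(X[...,2]<56)
for n,m,A in(('side',o&(W<-170)&(W>-230)&(U>420)&(U<530),W),('front',o&(U<400)&(U>370)&(W>-150)&(W<-10),U)): print(n,m.sum(),np.percentile(A[m],[2,50,98]).round(1) if m.any() else '')
t=(q.max(-1)<75)&(X[...,2]>43)&(X[...,2]<52)
print('gaps: near lip by w',[round(np.percentile(U[t&(abs(W-w)<10)&(U>380)&(U<420)],2),1) for w in(-150,-100,-50,-10)],'right lip by u',[round(np.percentile(W[t&(abs(U-u)<10)&(W<-170)&(W>-215)],2),1) for u in(425,470,520)])
"
```

```text
uw [480.7  69.9 120.8] F uw [-0.1 -0.   0.2] yaw 97.67 w 0.05991098561143173 t 25.9
units [-0.215 -0.07   3.134] turn -0.003
top 899 ctr [468.5 -93.4] [158.3 210.1] 0.3 U [389.9 547.3] W [-196.8   10.4]
scene 963 ctr [845.3 -59.6] [960.3 227.6] 5.1 U [369.1 555.1] W [-193.3   12.8]
side 125 [-201.7 -198.5 -195.8]
front 141 [387.1 389.5 392. ]
gaps: near lip by w [np.float64(392.5), np.float64(392.7), np.float64(392.9), np.float64(393.0)] right lip by u [np.float64(-195.1), np.float64(-194.6), np.float64(-194.9)]
```

Both lips meet the bar faces within measurement error, and the robot is clear. Handing in.

```bash
python3 -c "
from h import *
print(env.sign_off())"
```

```text
the job is handed in; nothing more can be done
None
```

The tray is bedded against the front bar, then the side bar, leaned on with about 13–14 N of measured wrist force at each (roughly 8–9 N on the bar after about 5 N of sliding friction). I released it and handed the job in at about 26 s of the 70 s allowed, with the robot clear and the spool, flux bottle and meter not touched; sign-off returned no verdict.

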